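Load the sampler tray from the vial warmer in reverse order

TASK

Move the four sample vials from the warmer into the four bays of the grey tray, one per bay, in reverse order: the vial at the left end of the warmer's row goes to the right end of the tray, and so on (left and right as seen from the robot's base). Stand each one upright on the floor of its bay, set down gently, and never tip a vial over.

Things in the scene. Friction and masses are not known exactly. Their poses are not given: they have to be found in the camera images.
- vial_a: Amber glass vial with a white cap, tall, 80 mm: straight wall to 64 mm, then a flat cap 30 mm wide. The wall is 28 mm in diameter. About 50 g. Origin at the centre of its underside, z up its axis. At the start it stands upright in cup_a.
- vial_b: Amber glass vial with a white cap, shortest, 62 mm: straight wall to 50 mm, then a flat cap 30 mm wide. The wall is 28 mm in diameter. About 50 g. Origin at the centre of its underside, z up its axis. At the start it stands upright in cup_b.
- vial_c: Amber glass vial with a white cap, narrow-necked, 74 mm: straight wall to 52 mm, a sloping shoulder, then a small cap 18 mm wide from 60 mm up. The wall is 28 mm in diameter. About 50 g. Origin at the centre of its underside, z up its axis. At the start it stands upright in cup_c.
- vial_d: Amber glass vial with a white cap, with a pointed conical cap, 72 mm: straight wall to 50 mm, then a cone that narrows from 29 to 6 mm width. The wall is 28 mm in diameter. About 50 g. Origin at the centre of its underside, z up its axis. At the start it stands upright in cup_d.
- cup_a: Open round aluminium cup on the warmer, fixed, in which vial_a stands at the start. 44 mm outer diameter, 34 mm inner diameter, 17 mm high, 5 mm floor (the vial stands 5 mm above the origin). Origin at the centre of its underside. The four cups stand in one row 56 mm apart in an order that changes; the cups stay where they are.
- cup_b: Open round aluminium cup on the warmer, fixed, in which vial_b stands at the start. 44 mm outer diameter, 34 mm inner diameter, 17 mm high, 5 mm floor (the vial stands 5 mm above the origin). Origin at the centre of its underside. The four cups stand in one row 56 mm apart in an order that changes; the cups stay where they are.
- cup_c: Open round aluminium cup on the warmer, fixed, in which vial_c stands at the start. 44 mm outer diameter, 34 mm inner diameter, 17 mm high, 5 mm floor (the vial stands 5 mm above the origin). Origin at the centre of its underside. The four cups stand in one row 56 mm apart in an order that changes; the cups stay where they are.
- cup_d: Open round aluminium cup on the warmer, fixed, in which vial_d stands at the start. 44 mm outer diameter, 34 mm inner diameter, 17 mm high, 5 mm floor (the vial stands 5 mm above the origin). Origin at the centre of its underside. The four cups stand in one row 56 mm apart in an order that changes; the cups stay where they are.
- warmer: Low white vial warmer, fixed, 100 mm deep (its x), 260 mm long (its y), 45 mm high; origin at the centre of its underside. The cups stand on its top, in a row along its y axis at y = 84, 28, -28 and -84 mm, x = 8 mm. It is turned by up to 17 degrees either way, so its +y end is its left end as the robot sees it. It stands to the left or to the right of the tray.
- tray: Grey open tray with four bays in one row, fixed, 60 mm (its x) by 228 mm (its y), 16 mm high, 4 mm walls and floor; origin at the centre of its underside. The bays are about 52 mm square, with centres at x = 0, y = 84, 28, -28 and -84 mm. Its +y end is its left end as the robot sees it (turned by up to 17 degrees). The bays are empty at the start.
Mind the look-alikes: they are no part of the job. Leave any red look-alike of the vial_b alone.

How it is judged:
By the outcome, as a careful person would: the job done as asked, in the order asked, and still so for the second after the job is handed in, with the robot touching nothing.
It also fails if it takes over 115 s, if anything falls off the work surface, if the arm or the gripper's body presses on something with over 40 N, if the wrist force passes 120 N, or if a joint passes its speed limit or range.

ROBOT

A 6-joint arm with a two-finger parallel gripper is mounted at the origin on the work surface. World frame = base frame: x ahead of the robot, y to its left, z up, the work surface at z = 0. Lengths are in m, angles in rad, forces in N, time in s.
With the tool pointing down it reaches from about 0.35 to 0.925 m from the base axis. Payload 6.4 kg.
Tool frame: the origin (TCP) lies on the centre line of the jaws, within the pads' length; the fingertips stand 8 mm ahead of it and the grasp point (between the pads) lies 11 mm behind it; z points along the fingers, y is the line along which they close (so a half turn about z gives the same grasp; the last joint's range is limited). The gripper opens to 85 mm and grips with 20 to 120 N. Pads are 22 mm wide; open, the fingers measure 114 mm over their backs; the gripper's body (76 mm by 85 mm) begins 54 mm behind the grasp point. The pads swing forward as they close: fully open they stand 13 mm farther back than shut.
Start: joints at [-1.412, 0.245, 1.558, -0, 1.339, -0.174], TCP at [0.212, -0.614, 0.219] pointing down, gripper open.
Joint ranges: [-3.13, 3.13], [-1.02, 2.26], [0.13, 2.54], [-0.95, 4.09], [0.21, 2.88], [-2.74, 2.74]. Speed limits (rad/s): [2.57, 2.57, 3.14, 3.14, 3.14, 3.14].

INTERFACE

Orientations are given as [roll, pitch, yaw] about the fixed x, y, z axes, in that order (R = Rz(yaw) Ry(pitch) Rx(roll)).
In Python, from cell import bot gives the robot as it stands. The module is installed in compiled form; this text tells all that it offers.
- The arm moves only by the shell command python3 -m creep 'ROWS' [OPENING] [FORCE]. ROWS is JSON, a list of rows, each a list of 2 entries, a list of its own where there are three numbers: the shift along the tool's x, y, z in units of 30 mm (1.0 is 30 mm), then the turn, a rotation vector about the tool's x, y, z in units of 5 degrees (1.0 is 5 degrees). In form: [[[dx, dy, dz], [rx, ry, rz]], ...]. A call has 1 to 12 rows; each row is the pose to reach, as a shift and turn from the pose commanded when the call began, along the tool's axes at that moment; what a row does not reach only later rows make up. A row lasts 1/10 s, in which the tool goes at most 50 mm and 8.59 degrees, less where a joint would pass 70% of its speed; a pose out of reach is approached as far as the arm can. A call with a gripper value outside its range is refused whole. OPENING is the closure, from -1 (fully open) to 1 (shut), set as the call begins (- or left out, the last holds). The fingers move at their own pace and stop on an object; FORCE is the grip in N (left out, the last holds). Time passes only in rows, so rows that repeat a pose let the fingers close. It gives the time, the measured TCP pose, the force, the opening and the grip force at its end, in the units of the state.
- bot.observe(): the state, without advancing time (a new reading comes with each control period).
- bot.read_camera(name): name is "scene" or "top"; returns (picture, depth): 420x560x3 uint8, blue, green, red; 420x560 float32, m along the optical axis (not along the pixel's ray), 0 where there is no reading.
- bot.camera_info(name): a dict with "mtx" (3x3 intrinsics, pixels), "R" (3x3) and "t" (3): a world point X has camera coordinates R X + t. Camera axes: x right, y down, z forward; pixel columns grow to the right and rows downward; lengths in m; the calibration is good to about 2 mm. A picture is of the moment at which its call begins. camera_info takes no time and is no camera call.
- bot.sign_off(): hands the job in; it is judged then, once.
The state is a dict: "time_s": time; "qpos": joint angles; "qd": joint speeds; "joint_torque": joint torques, N m; "tcp_pos": TCP position; "tool_rot": TCP orientation; "force": force on the tool from outside, world axes, zero at the start; "wrist_torque": the same for the moment, N m; "grip_width": opening from 0.0 (shut) to 1.0 (fully open); "grasp_force": force on a finger pad.
Only numpy, scipy, OpenCV 4.12 (cv2) and the standard library are available. Lean on these libraries where they do the work, as an engineer would, in place of code of your own. Each camera call takes 0.05 s, during which the arm holds its last target. There are 200 camera calls.

## Working session

There is one attempt and no reset: what is moved stays moved. The work goes in short steps, Python scripts to look and compute and a shell command to move; the robot and the scene stay as the last step left them, time stands still between calls to the robot, and variables do not carry over. Pictures are saved under pics/ and viewed, at most 14 in all, crops included, and the job is handed in when it is done.

```bash
mkdir -p pics; python3 - <<'E'
from cell import bot
import cv2,numpy as np
s=bot.observe();print({k:np.round(v,3).tolist() for k,v in s.items()})
for n in("scene","top"):
    p,d=bot.read_camera(n);cv2.imwrite(f"pics/{n}0.png",p);np.savez(f"{n}0.npz",p=p,d=d)
    c=bot.camera_info(n);print(n,np.round(c["mtx"],1).tolist(),np.round(c["R"],3).tolist(),np.round(c["t"],3).tolist())
E
```

```text
{'time_s': 0.0, 'qpos': [-1.412, 0.246, 1.559, 0.0, 1.339, -0.174], 'qd': [-0.0, -0.001, 0.001, -0.0, 0.001, -0.001], 'joint_torque': [-0.001, -42.95, -32.613, -0.0, 0.005, 0.0], 'tcp_pos': [0.212, -0.614, 0.218], 'tool_rot': [-3.14, -0.0, 0.333], 'force': [0.331, -0.249, 0.075], 'wrist_torque': [-0.01, 0.012, 0.025], 'grasp_force': 0.0, 'grip_width': 0.999}
scene [[534.5, 0.0, 283.9], [0.0, 534.5, 212.4], [0.0, 0.0, 1.0]] [[-0.163, 0.987, 0.009], [0.581, 0.104, -0.807], [-0.797, -0.126, -0.59]] [0.081, -0.259, 1.428]
top [[534.7, 0.0, 278.4], [0.0, 534.7, 210.3], [0.0, 0.0, 1.0]] [[-0.135, -0.991, -0.005], [-0.968, 0.133, -0.212], [0.211, -0.023, -0.977]] [0.057, 0.522, 1.202]
```

View pics/top0.png

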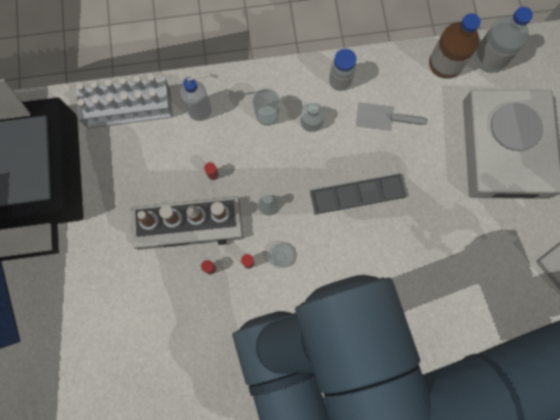

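View pics/scene0.png

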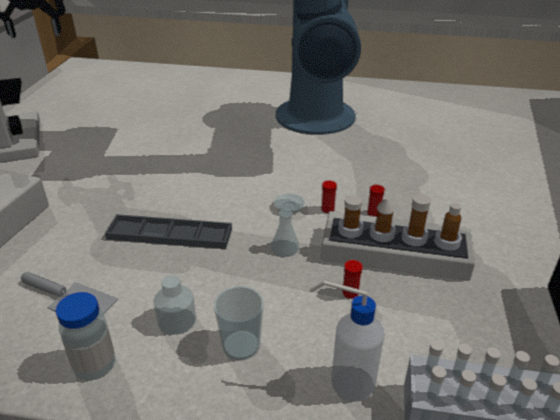

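The top view has the warmer on the left, with vials at about (147,218), (170,215), (195,214) and (219,211). The tray is on the right around (358,194), with a glass flask between them at (268,205) and red decoys nearby. In the scene view, which is mirrored, the row from robot-left is c (452,225), a (418,220), d (384,220), b (351,217).

```bash
cat > h.py <<'E'
import numpy as np,cv2
from cell import bot
def world(n,d):
    c=bot.camera_info(n);K=np.array(c["mtx"]);R=np.array(c["R"]);t=np.array(c["t"])
    v,u=np.indices(d.shape);r=np.stack([(u-K[0,2])/K[0,0],(v-K[1,2])/K[1,1],np.ones(d.shape)],-1)
    return (r*d[...,None]-t)@R
def ray(n,px,z):
    c=bot.camera_info(n);K=np.array(c["mtx"]);R=np.array(c["R"]);t=np.array(c["t"])
    px=np.atleast_2d(px).astype(float);r=np.c_[px,np.ones(len(px))]@np.linalg.inv(K).T@R;o=-R.T@t
    return o+r*((z-o[2])/r[:,2])[:,None]
E
python3 - <<'E'
from h import *
for n,tr,wr in(("top",(300,165,120,60),(130,195,115,50)),("scene",(95,205,150,50),(318,210,160,60))):
    f=np.load(n+"0.npz");p,d=f["p"],f["d"];W=world(n,d)
    g=p.max(2)
    for nm,(x,y,w,h),z in(("tray",tr,.016),("warm",wr,.045)):
        m=np.zeros(g.shape,np.uint8);m[y:y+h,x:x+w]=(g[y:y+h,x:x+w]<95)
        if nm=="tray": m=cv2.morphologyEx(m,cv2.MORPH_CLOSE,np.ones((5,5)))
        k,l,s,_=cv2.connectedComponentsWithStats(m);i=1+s[1:,4].argmax()
        cs,_=cv2.findContours((l==i).astype(np.uint8),0,1);cc=max(cs,key=cv2.contourArea)[:,0]
        P=ray(n,cc,z)[:,:2];r=cv2.minAreaRect((P*1000).astype(np.float32));print(n,nm,np.round(r[0],1),np.round(r[1],1),round(r[2],1))
    # vials
    b,gg,rr=[p[...,i].astype(int) for i in range(3)]
    x,y,w,h=wr;y-=15;h+=15
    sub=np.zeros(d.shape,bool);sub[y:y+h,x:x+w]=1
    m=sub&(W[...,2]>.075)&(d>0)
    k,l,s,c=cv2.connectedComponentsWithStats(m.astype(np.uint8))
    for i in range(1,k):
        if s[i,4]>15:
            Q=W[l==i];print(n,"vial",np.round(c[i]),s[i,4],"mean",np.round(Q.mean(0),3),"zmax",np.round(Q[:,2].max(),3),"top",np.round(Q[Q[:,2]>Q[:,2].max()-.006].mean(0),3))
    m=(W[...,2]>.02)&(W[...,2]<.4)&(d>0)&(W[...,0]>.3)&(W[...,0]<.85)&(abs(W[...,1])<.6)
    k,l,s,c=cv2.connectedComponentsWithStats(m.astype(np.uint8))
    for i in range(1,k):
        if s[i,4]>25:
            Q=W[l==i];print(n,"obj",np.round(c[i]),s[i,4],np.round(Q.min(0),3),np.round(Q.max(0),3))
    u=cv2.resize(p[165:285,125:415] if n=="top" else p[170:310,95:480],None,fx=2.05,fy=2.05,interpolation=cv2.INTER_CUBIC);cv2.imwrite(f"pics/{n}_crop.png",cv2.convertScaleAbs(u,alpha=1.4))
E
```

```text
top tray [ 549.5 -213.9] [ 59.5 227.3] 3.1
top warm [540.7 205. ] [238.1  64.1] 88.2
top vial [218. 209.] 168 mean [0.536 0.122 0.108] zmax 0.116 top [0.537 0.123 0.113]
top vial [168. 214.] 210 mean [0.538 0.233 0.119] zmax 0.135 top [0.542 0.235 0.131]
top vial [194. 212.] 155 mean [0.536 0.177 0.106] zmax 0.126 top [0.538 0.178 0.123]
top vial [145. 217.] 161 mean [0.539 0.287 0.107] zmax 0.13 top [0.543 0.29  0.126]
top obj [457.  55.] 1091 [ 0.819 -0.538  0.02 ] [ 0.85  -0.456  0.204]
top obj [494.  52.] 416 [ 0.826 -0.6    0.02 ] [ 0.85  -0.574  0.151]
top obj [343.  74.] 559 [ 0.824 -0.25   0.02 ] [ 0.85  -0.191  0.126]
top obj [196.  97.] 962 [0.793 0.084 0.02 ] [0.85  0.179 0.189]
top obj [ 38. 168.] 10666 [0.501 0.457 0.02 ] [0.85  0.6   0.239]
top obj [266. 104.] 646 [ 0.753 -0.055  0.02 ] [0.823 0.014 0.095]
top obj [122. 106.] 1600 [0.813 0.218 0.02 ] [0.85  0.44  0.117]
top obj [493. 147.] 5394 [ 0.483 -0.6    0.02 ] [ 0.758 -0.482  0.087]
top obj [312. 116.] 526 [ 0.726 -0.16   0.02 ] [ 0.784 -0.101  0.091]
top obj [211. 170.] 167 [0.636 0.119 0.021] [0.664 0.148 0.069
[... 688 characters left out ...]
293 0.123]
scene obj [ 18. 198.] 1957 [ 0.495 -0.574  0.02 ] [ 0.637 -0.479  0.072]
scene obj [328. 192.] 341 [0.406 0.061 0.02 ] [0.439 0.09  0.063]
scene obj [399. 234.] 8133 [0.403 0.078 0.02 ] [0.593 0.34  0.133]
scene obj [285. 230.] 615 [ 0.542 -0.011  0.02 ] [0.579 0.032 0.081]
scene obj [556. 282.] 326 [0.582 0.46  0.02 ] [0.657 0.463 0.076]
scene obj [356. 317.] 2695 [0.638 0.084 0.02 ] [0.85  0.183 0.188]
scene obj [173. 302.] 1563 [ 0.733 -0.157  0.02 ] [ 0.791 -0.098  0.086]
scene obj [239. 318.] 2659 [ 0.755 -0.052  0.02 ] [0.826 0.017 0.092]
scene obj [ 87. 303.] 315 [ 0.833 -0.242  0.027] [ 0.85  -0.189  0.121]
scene obj [484. 367.] 3450 [0.817 0.221 0.025] [0.85  0.41  0.114]
```

View pics/scene_crop.png

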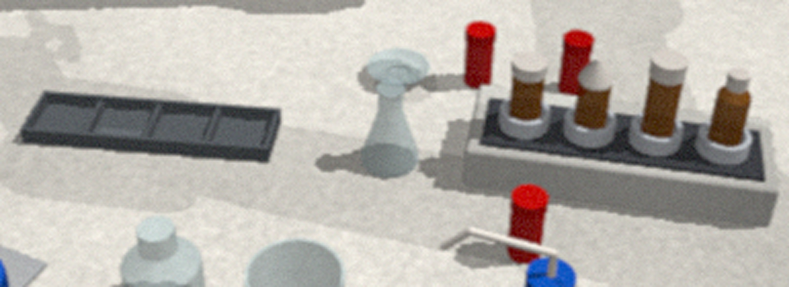

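View pics/top_crop.png

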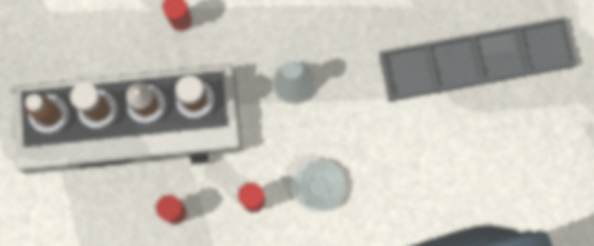

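The left-to-right order is c, a, d, b, as seen from the robot. The flask is 84 mm tall and sits at y≈0.01, so I'll carry above it. The fingers will close along world x (yaw 90°). First I turn the tool and move toward the work area.

```bash
python3 -m creep '[[[13.58,-9.9,0],[0,0,-14.18]],[[13.58,-9.9,0],[0,0,-14.18]],[[13.58,-9.9,0],[0,0,-14.18]],[[13.58,-9.9,0],[0,0,-14.18]],[[13.58,-9.9,0],[0,0,-14.18]],[[13.58,-9.9,0],[0,0,-14.18]],[[13.58,-9.9,0],[0,0,-14.18]],[[13.58,-9.9,0],[0,0,-14.18]],[[13.58,-9.9,0],[0,0,-14.18]],[[13.58,-9.9,0],[0,0,-14.18]],[[13.58,-9.9,0],[0,0,-14.18]],[[13.58,-9.9,0],[0,0,-14.18]]]' -1 30
```

```text
time_s: 1.3
tcp_pos: [0.5007, -0.1993, 0.2184]
tool_rot: [-3.141, -0.0, 1.573]
force: [0.0, -0.2, -0.6]
grip_width: 1.004
grasp_force: 0.0
```

```bash
python3 -m creep '[[[16.35,1.48,0],[0,0,0]],[[16.35,1.48,0],[0,0,0]],[[16.35,1.48,0],[0,0,0]],[[16.35,1.48,0],[0,0,0]],[[16.35,1.48,0],[0,0,0]],[[16.35,1.48,0],[0,0,0]],[[16.35,1.48,0],[0,0,0]],[[16.35,1.48,0],[0,0,0]],[[16.35,1.48,0],[0,0,0]],[[16.35,1.48,0],[0,0,0]],[[16.35,1.48,0],[0,0,0]],[[16.35,1.48,0],[0,0,0]]]'
python3 - <<'E'
from h import *
s=bot.observe();print(np.round(s["tcp_pos"],4),np.round(s["qd"],3))
for n in("top","scene"):
    p,d=bot.read_camera(n);cv2.imwrite(f"pics/{n}1.png",p)
    np.savez(n+"1.npz",p=p,d=d)
t=cv2.imread("pics/top1.png")[130:300,60:300];s=cv2.imread("pics/scene1.png")[100:270,300:540]
cv2.imwrite("pics/c1.png",cv2.resize(np.vstack([t,s]),None,fx=1.76,fy=1.76))
E
```

```text
time_s: 2.5
tcp_pos: [0.5453, 0.289, 0.2182]
tool_rot: [-3.141, 0.001, 1.57]
force: [-0.3, -0.1, -0.8]
grip_width: 1.0
grasp_force: 0.0
[0.5453 0.289  0.2182] [-0.028 -0.019  0.018  0.     0.     0.003]
```

View pics/c1.png

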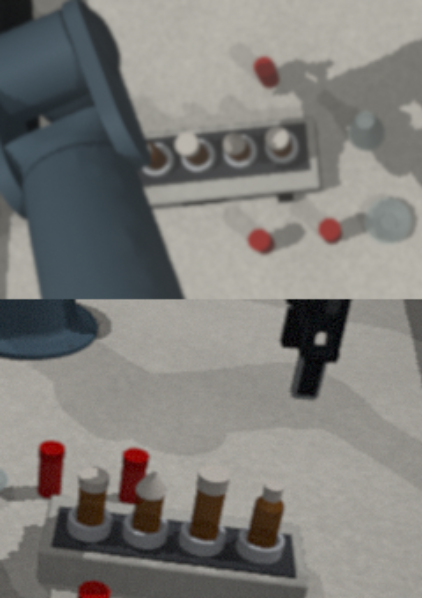

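The top crop shows the arm covering only c. The scene crop shows the gripper (about 318,345) directly over c (265,520). Now I descend on c.

```bash
python3 -m creep '[[[0.05,0,1],[0,0,0]],[[0.05,0,2],[0,0,0]],[[0.05,0,3],[0,0,0]],[[0.05,0,3.7],[0,0,0]],[[0.05,0,4.3],[0,0,0]],[[0.05,0,4.7],[0,0,0]],[[0.05,0,4.7],[0,0,0]],[[0.05,0,4.7],[0,0,0]]]'
python3 -m creep '[[[0,0,0],[0,0,0]],[[0,0,0],[0,0,0]],[[0,0,0],[0,0,0]],[[0,0,0],[0,0,0]],[[0,0,0],[0,0,0]],[[0,0,0],[0,0,0]],[[0,0,0],[0,0,0]],[[0,0,0],[0,0,0]],[[0,0,0],[0,0,0]],[[0,0,0],[0,0,0]],[[0,0,0],[0,0,0]],[[0,0,0],[0,0,0]]]' 1 25
```

```text
time_s: 3.4
tcp_pos: [0.5457, 0.2908, 0.0785]
tool_rot: [3.141, -0.0, 1.569]
force: [0.8, 0.5, 0.6]
grip_width: 1.001
grasp_force: 0.0
time_s: 4.6
tcp_pos: [0.5454, 0.2916, 0.0783]
tool_rot: [3.141, -0.0, 1.57]
force: [-0.4, -0.5, 5.6]
grip_width: 0.313
grasp_force: 24.8
```

```bash
python3 -m creep '[[[0,0,-0.3],[0,0,0]],[[0,0,-0.7],[0,0,0]],[[0,0,-1.2],[0,0,0]],[[0,0,-2],[0,0,0]],[[0,0,-2.8],[0,0,0]],[[0,0,-3.6],[0,0,0]],[[0,0,-4.2],[0,0,0]],[[0,0,-4.7],[0,0,0]],[[0,0,-4.7],[0,0,0]],[[0,0,-4.7],[0,0,0]]]'
python3 - <<'E'
from h import *
p,d=bot.read_camera("scene");W=world("scene",d)
cv2.imwrite("pics/c2.png",cv2.resize(p[60:280,300:540],None,fx=2,fy=2))
E
```

```text
time_s: 5.6
tcp_pos: [0.5448, 0.2914, 0.2187]
tool_rot: [-3.141, 0.0, 1.57]
force: [0.4, -0.1, -0.7]
grip_width: 0.311
grasp_force: 24.8
```

View pics/c2.png

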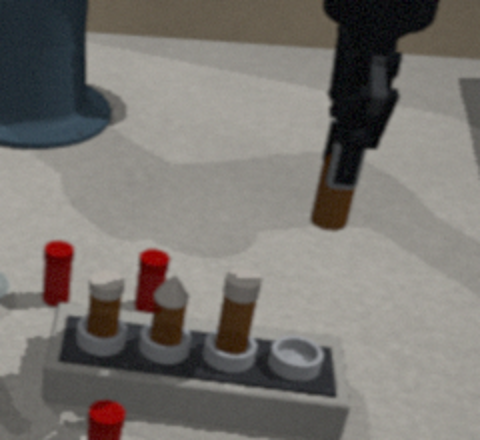

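c (320,190 in the crop) hangs upright in the gripper and its cup is empty. Carrying it to the right-end bay.

```bash
python3 -m creep '[[[-1,0.3,0],[0,0,0]],[[-2.6,0.3,0],[0,0,0]],[[-4.2,0.3,0],[0,0,0]],[[-5.8,0.3,0],[0,0,0]],[[-7.4,0.3,0],[0,0,0]],[[-9,0.3,0],[0,0,0]],[[-10.6,0.3,0],[0,0,0]],[[-12.2,0.3,0],[0,0,0]],[[-13.8,0.3,0],[0,0,0]],[[-15.4,0.3,0],[0,0,0]],[[-17,0.3,0],[0,0,0]],[[-18.5,0.3,0],[0,0,0]]]'
python3 -m creep '[[[-0.8,0,0],[0,0,0]],[[-1.15,0,0.5],[0,0,0]],[[-1.15,0,1.5],[0,0,0]],[[-1.15,0,2.5],[0,0,0]],[[-1.15,0,3.5],[0,0,0]],[[-1.15,0,4.4],[0,0,0]],[[-1.15,0,5],[0,0,0]],[[-1.15,0,5.5],[0,0,0]],[[-1.15,0,5.8],[0,0,0]],[[-1.15,0,5.8],[0,0,0]],[[-1.15,0,5.8],[0,0,0]]]'
```

```text
time_s: 6.85
tcp_pos: [0.5527, -0.2653, 0.217]
tool_rot: [-3.139, -0.002, 1.57]
force: [0.9, 0.1, -1.3]
grip_width: 0.311
grasp_force: 24.8
time_s: 7.95
tcp_pos: [0.5541, -0.2981, 0.0453]
tool_rot: [3.141, 0.001, 1.571]
force: [-0.4, -0.4, 0.5]
grip_width: 0.311
grasp_force: 24.8
```

```bash
python3 - <<'E'
from h import *
p,d=bot.read_camera("scene")
cv2.imwrite("pics/c3.png",cv2.resize(p[120:270,80:300],None,fx=2.5,fy=2.5))
E
```

```text
(no output)
```

View pics/c3.png

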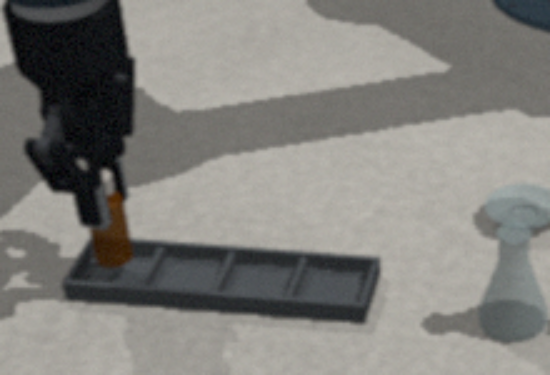

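The vial (112,250) is over the right-end bay, with its bottom centred on the floor patch. Lowering slowly while watching the force.

```bash
python3 -m creep '[[[0,0,0.1],[0,0,0]],[[0,0,0.2],[0,0,0]],[[0,0,0.3],[0,0,0]],[[0,0,0.36],[0,0,0]],[[0,0,0.4],[0,0,0]],[[0,0,0.4],[0,0,0]],[[0,0,0.4],[0,0,0]]]'
python3 -m creep '[[[0,0,0.02],[0,0,0]],[[0,0,0.03],[0,0,0]],[[0,0,0.03],[0,0,0]]]'
```

```text
time_s: 8.7
tcp_pos: [0.5538, -0.2981, 0.0329]
tool_rot: [3.141, 0.0, 1.57]
force: [-0.6, 1.0, -0.6]
grip_width: 0.311
grasp_force: 24.8
time_s: 9.0
tcp_pos: [0.5539, -0.2983, 0.0323]
tool_rot: [3.141, 0.0, 1.57]
force: [-0.5, 0.1, 2.5]
grip_width: 0.308
grasp_force: 25.0
```

Contact is at 2.5 N, as expected. Releasing.

```bash
python3 -m creep '[[[0,0,0],[0,0,0]],[[0,0,0],[0,0,0]],[[0,0,0],[0,0,0]],[[0,0,0],[0,0,0]],[[0,0,0],[0,0,0]],[[0,0,0],[0,0,0]],[[0,0,0],[0,0,0]],[[0,0,0],[0,0,0]],[[0,0,0],[0,0,0]],[[0,0,0],[0,0,0]],[[0,0,0],[0,0,0]]]' -1
python3 -m creep '[[[0,0,-0.5],[0,0,0]],[[0,0,-1.2],[0,0,0]],[[0,0,-2.2],[0,0,0]],[[0,0,-3.4],[0,0,0]],[[0,0,-4.6],[0,0,0]],[[0,0,-5.6],[0,0,0]],[[0,0,-6.2],[0,0,0]],[[0,0,-6.2],[0,0,0]],[[0,0,-6.2],[0,0,0]]]'
python3 - <<'E'
from h import *
p,d=bot.read_camera("scene")
cv2.imwrite("pics/c4.png",cv2.resize(p[120:270,80:300],None,fx=2.5,fy=2.5))
E
```

```text
time_s: 10.1
tcp_pos: [0.5537, -0.2981, 0.0319]
tool_rot: [3.142, -0.0, 1.57]
force: [0.6, 0.5, -0.7]
grip_width: 0.997
grasp_force: 0.0
time_s: 11.0
tcp_pos: [0.5536, -0.298, 0.2182]
tool_rot: [3.141, 0.0, 1.57]
force: [-0.3, 0.1, 0.5]
grip_width: 0.998
grasp_force: 0.0
```

View pics/c4.png

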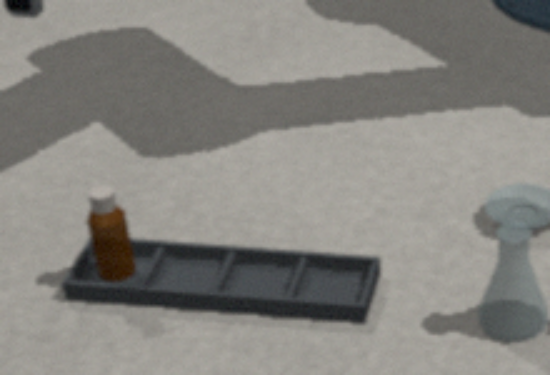

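c stands upright in the right bay (113,250 in the crop). Next is a.

```bash
python3 -m creep '[[[1,-0.35,0],[0,0,0]],[[2.6,-0.35,0],[0,0,0]],[[4.2,-0.35,0],[0,0,0]],[[5.8,-0.35,0],[0,0,0]],[[7.4,-0.35,0],[0,0,0]],[[9,-0.35,0],[0,0,0]],[[10.6,-0.35,0],[0,0,0]],[[12.2,-0.35,0],[0,0,0]],[[13.8,-0.35,0],[0,0,0]],[[15.4,-0.35,0],[0,0,0]],[[16.8,-0.35,0],[0,0,0]],[[17.8,-0.35,0],[0,0,0]]]'
python3 -m creep '[[[0,0,0],[0,0,0]],[[0,0,0],[0,0,0]],[[0,0,1],[0,0,0]],[[0,0,2],[0,0,0]],[[0,0,3],[0,0,0]],[[0,0,3.7],[0,0,0]],[[0,0,4.3],[0,0,0]],[[0,0,4.67],[0,0,0]],[[0,0,4.67],[0,0,0]],[[0,0,4.67],[0,0,0]]]'
```

```text
time_s: 12.25
tcp_pos: [0.5419, 0.2383, 0.2158]
tool_rot: [-3.138, 0.001, 1.572]
force: [-0.3, -0.8, -0.2]
grip_width: 1.0
grasp_force: 0.0
time_s: 13.25
tcp_pos: [0.5439, 0.2354, 0.0782]
tool_rot: [3.141, -0.0, 1.569]
force: [0.1, -0.3, 0.0]
grip_width: 1.003
grasp_force: 0.0
```

```bash
python3 -m creep '[[[0,0,0],[0,0,0]],[[0,0,0],[0,0,0]],[[0,0,0],[0,0,0]],[[0,0,0],[0,0,0]],[[0,0,0],[0,0,0]],[[0,0,0],[0,0,0]],[[0,0,0],[0,0,0]],[[0,0,0],[0,0,0]],[[0,0,0],[0,0,0]],[[0,0,0],[0,0,0]],[[0,0,0],[0,0,0]],[[0,0,0],[0,0,0]]]' 1 25
python3 -m creep '[[[0,0,-0.3],[0,0,0]],[[0,0,-0.7],[0,0,0]],[[0,0,-1.2],[0,0,0]],[[0,0,-2],[0,0,0]],[[0,0,-2.8],[0,0,0]],[[0,0,-3.6],[0,0,0]],[[0,0,-4.2],[0,0,0]],[[0,0,-4.67],[0,0,0]],[[0,0,-4.67],[0,0,0]],[[0,0,-4.67],[0,0,0]]]'
```

```text
time_s: 14.45
tcp_pos: [0.5439, 0.236, 0.0783]
tool_rot: [3.141, -0.0, 1.57]
force: [-0.9, -0.9, 5.1]
grip_width: 0.34
grasp_force: 24.6
time_s: 15.45
tcp_pos: [0.5433, 0.2359, 0.2177]
tool_rot: [-3.141, 0.0, 1.57]
force: [-0.0, 0.2, -0.5]
grip_width: 0.344
grasp_force: 24.7
```

```bash
python3 -m creep '[[[-1,0.26,0],[0,0,0]],[[-2.4,0.26,0],[0,0,0]],[[-3.9,0.26,0],[0,0,0]],[[-5.4,0.26,0],[0,0,0]],[[-6.9,0.26,0],[0,0,0]],[[-8.4,0.26,0],[0,0,0]],[[-9.9,0.26,0],[0,0,0]],[[-11.4,0.26,0],[0,0,0]],[[-12.9,0.26,0],[0,0,0]],[[-14.4,0.26,0],[0,0,0]],[[-15.5,0.26,0],[0,0,0]],[[-15.93,0.26,0],[0,0,0]]]'
python3 -m creep '[[[0,0,0],[0,0,0]],[[0,0,0],[0,0,0]],[[0,0,1],[0,0,0]],[[0,0,2],[0,0,0]],[[0,0,3],[0,0,0]],[[0,0,4],[0,0,0]],[[0,0,4.8],[0,0,0]],[[0,0,5.3],[0,0,0]],[[0,0,5.6],[0,0,0]],[[0,0,5.6],[0,0,0]],[[0,0,5.6],[0,0,0]]]'
python3 - <<'E'
from h import *
p,d=bot.read_camera("scene");q,_=bot.read_camera("top")
cv2.imwrite("pics/c5.png",cv2.resize(np.vstack([p[110:270,80:300],q[120:240,250:470]]),None,fx=2.1,fy=2.1))
E
```

```text
time_s: 16.65
tcp_pos: [0.5499, -0.2444, 0.2161]
tool_rot: [-3.139, -0.001, 1.567]
force: [0.0, 0.1, -1.0]
grip_width: 0.34
grasp_force: 24.8
time_s: 17.75
tcp_pos: [0.5519, -0.2421, 0.0511]
tool_rot: [3.14, 0.001, 1.571]
force: [-0.9, -0.4, 0.2]
grip_width: 0.344
grasp_force: 24.8
```

View pics/c5.png

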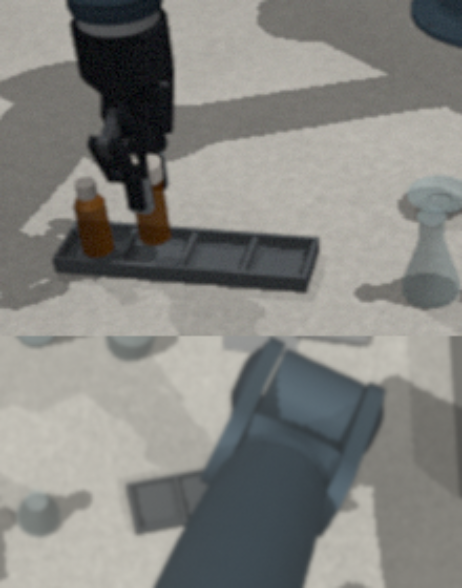

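a (153,215) is held upright over the second bay from the right end, and c is still standing. Lowering it.

```bash
python3 -m creep '[[[0,0,0.15],[0,0,0]],[[0,0,0.3],[0,0,0]],[[0,0,0.42],[0,0,0]],[[0,0,0.5],[0,0,0]],[[0,0,0.55],[0,0,0]],[[0,0,0.59],[0,0,0]],[[0,0,0.59],[0,0,0]],[[0,0,0.59],[0,0,0]]]'
python3 -m creep '[[[0,0,0.02],[0,0,0]],[[0,0,0.03],[0,0,0]],[[0,0,0.03],[0,0,0]]]'
```

```text
time_s: 18.65
tcp_pos: [0.5512, -0.2421, 0.0323]
tool_rot: [3.141, 0.0, 1.57]
force: [-0.7, -0.0, 0.8]
grip_width: 0.34
grasp_force: 24.8
time_s: 18.95
tcp_pos: [0.5514, -0.2423, 0.0323]
tool_rot: [3.141, 0.001, 1.57]
force: [-2.0, 0.5, 6.4]
grip_width: 0.34
grasp_force: 25.0
```

```bash
python3 -m creep '[[[0,0,0],[0,0,0]],[[0,0,0],[0,0,0]],[[0,0,0],[0,0,0]],[[0,0,0],[0,0,0]],[[0,0,0],[0,0,0]],[[0,0,0],[0,0,0]],[[0,0,0],[0,0,0]],[[0,0,0],[0,0,0]],[[0,0,0],[0,0,0]],[[0,0,0],[0,0,0]],[[0,0,0],[0,0,0]]]' -1
python3 -m creep '[[[0,0,-0.5],[0,0,0]],[[0,0,-1.2],[0,0,0]],[[0,0,-2.2],[0,0,0]],[[0,0,-3.4],[0,0,0]],[[0,0,-4.6],[0,0,0]],[[0,0,-5.6],[0,0,0]],[[0,0,-6.2],[0,0,0]],[[0,0,-6.2],[0,0,0]],[[0,0,-6.2],[0,0,0]]]'
```

```text
time_s: 20.05
tcp_pos: [0.5511, -0.242, 0.0313]
tool_rot: [3.142, 0.0, 1.57]
force: [0.5, 0.1, 0.7]
grip_width: 1.0
grasp_force: 0.0
time_s: 20.95
tcp_pos: [0.5509, -0.2419, 0.2175]
tool_rot: [3.141, 0.0, 1.57]
force: [0.9, 0.9, -0.2]
grip_width: 1.0
grasp_force: 0.0
```

```bash
python3 -m creep '[[[1,-0.35,0],[0,0,0]],[[2.3,-0.35,0],[0,0,0]],[[3.6,-0.35,0],[0,0,0]],[[4.9,-0.35,0],[0,0,0]],[[6.2,-0.35,0],[0,0,0]],[[7.5,-0.35,0],[0,0,0]],[[8.8,-0.35,0],[0,0,0]],[[10.1,-0.35,0],[0,0,0]],[[11.4,-0.35,0],[0,0,0]],[[12.7,-0.35,0],[0,0,0]],[[13.6,-0.35,0],[0,0,0]],[[14.07,-0.35,0],[0,0,0]]]'
python3 -m creep '[[[0,0,0],[0,0,0]],[[0,0,0],[0,0,0]],[[0,0,1],[0,0,0]],[[0,0,2],[0,0,0]],[[0,0,3],[0,0,0]],[[0,0,3.7],[0,0,0]],[[0,0,4.3],[0,0,0]],[[0,0,4.7],[0,0,0]],[[0,0,4.7],[0,0,0]],[[0,0,4.7],[0,0,0]]]'
python3 -m creep '[[[0,0,0],[0,0,0]],[[0,0,0],[0,0,0]],[[0,0,0],[0,0,0]],[[0,0,0],[0,0,0]],[[0,0,0],[0,0,0]],[[0,0,0],[0,0,0]],[[0,0,0],[0,0,0]],[[0,0,0],[0,0,0]],[[0,0,0],[0,0,0]],[[0,0,0],[0,0,0]],[[0,0,0],[0,0,0]],[[0,0,0],[0,0,0]]]' 1 25
```

```text
time_s: 22.15
tcp_pos: [0.5394, 0.182, 0.2153]
tool_rot: [-3.138, 0.0, 1.572]
force: [-0.5, -1.0, 0.0]
grip_width: 1.0
grasp_force: 0.0
time_s: 23.15
tcp_pos: [0.5413, 0.1795, 0.0768]
tool_rot: [3.141, 0.0, 1.569]
force: [-0.4, -0.4, -0.5]
grip_width: 0.999
grasp_force: 0.0
time_s: 24.35
tcp_pos: [0.5413, 0.1802, 0.0768]
tool_rot: [3.14, -0.0, 1.57]
force: [2.0, -0.4, 5.5]
grip_width: 0.317
grasp_force: 24.9
```

```bash
python3 -m creep '[[[0,0,-0.3],[0,0,0]],[[0,0,-0.7],[0,0,0]],[[0,0,-1.2],[0,0,0]],[[0,0,-2],[0,0,0]],[[0,0,-2.8],[0,0,0]],[[0,0,-3.6],[0,0,0]],[[0,0,-4.2],[0,0,0]],[[0,0,-4.7],[0,0,0]],[[0,0,-4.7],[0,0,0]],[[0,0,-4.7],[0,0,0]]]'
python3 -m creep '[[[-0.8,0.22,0],[0,0,0]],[[-1.8,0.22,0],[0,0,0]],[[-3,0.22,0],[0,0,0]],[[-4.2,0.22,0],[0,0,0]],[[-5.4,0.22,0],[0,0,0]],[[-6.6,0.22,0],[0,0,0]],[[-7.8,0.22,0],[0,0,0]],[[-9,0.22,0],[0,0,0]],[[-10.2,0.22,0],[0,0,0]],[[-11.2,0.22,0],[0,0,0]],[[-11.9,0.22,0],[0,0,0]],[[-12.2,0.22,0],[0,0,0]]]'
python3 -m creep '[[[0,0,0],[0,0,0]],[[0,0,0],[0,0,0]],[[0,0,1],[0,0,0]],[[0,0,2],[0,0,0]],[[0,0,3],[0,0,0]],[[0,0,4],[0,0,0]],[[0,0,4.8],[0,0,0]],[[0,0,5.3],[0,0,0]],[[0,0,5.6],[0,0,0]],[[0,0,5.6],[0,0,0]],[[0,0,5.6],[0,0,0]]]'
python3 - <<'E'
from h import *
p,d=bot.read_camera("scene")
cv2.imwrite("pics/c6.png",cv2.resize(p[110:270,80:480],None,fx=2,fy=2))
E
```

```text
time_s: 25.35
tcp_pos: [0.5405, 0.1801, 0.2172]
tool_rot: [-3.141, -0.0, 1.57]
force: [0.3, -1.1, 0.2]
grip_width: 0.315
grasp_force: 24.7
time_s: 26.55
tcp_pos: [0.5462, -0.1872, 0.2155]
tool_rot: [-3.139, -0.001, 1.568]
force: [0.4, -0.1, 0.2]
grip_width: 0.319
grasp_force: 24.7
time_s: 27.65
tcp_pos: [0.548, -0.186, 0.0504]
tool_rot: [3.14, 0.001, 1.571]
force: [0.0, -0.5, -1.5]
grip_width: 0.319
grasp_force: 24.7
```

View pics/c6.png

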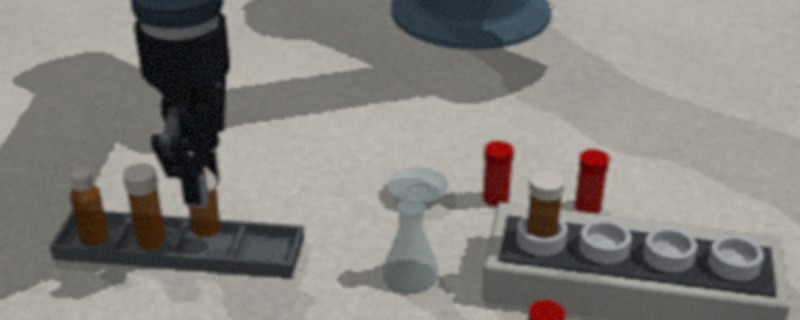

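c (88,215) and a (147,210) are standing, d (205,215) is over its bay, and only b (544,215) is left in the warmer. Lowering d.

```bash
python3 -m creep '[[[0,0,0.15],[0,0,0]],[[0,0,0.3],[0,0,0]],[[0,0,0.43],[0,0,0]],[[0,0,0.52],[0,0,0]],[[0,0,0.58],[0,0,0]],[[0,0,0.62],[0,0,0]],[[0,0,0.62],[0,0,0]],[[0,0,0.62],[0,0,0]]]'
python3 -m creep '[[[0,0,0.02],[0,0,0]],[[0,0,0.03],[0,0,0]],[[0,0,0.03],[0,0,0]]]'
```

```text
time_s: 28.5
tcp_pos: [0.5473, -0.1859, 0.0309]
tool_rot: [3.141, 0.0, 1.57]
force: [-0.8, -0.0, 0.5]
grip_width: 0.319
grasp_force: 24.6
time_s: 28.8
tcp_pos: [0.5475, -0.1862, 0.0307]
tool_rot: [3.141, 0.0, 1.57]
force: [-2.4, 0.2, 6.1]
grip_width: 0.313
grasp_force: 24.5
```

```bash
python3 -m creep '[[[0,0,0],[0,0,0]],[[0,0,0],[0,0,0]],[[0,0,0],[0,0,0]],[[0,0,0],[0,0,0]],[[0,0,0],[0,0,0]],[[0,0,0],[0,0,0]],[[0,0,0],[0,0,0]],[[0,0,0],[0,0,0]],[[0,0,0],[0,0,0]],[[0,0,0],[0,0,0]],[[0,0,0],[0,0,0]]]' -1
python3 -m creep '[[[0,0,-0.5],[0,0,0]],[[0,0,-1.2],[0,0,0]],[[0,0,-2.2],[0,0,0]],[[0,0,-3.4],[0,0,0]],[[0,0,-4.6],[0,0,0]],[[0,0,-5.6],[0,0,0]],[[0,0,-6.2],[0,0,0]],[[0,0,-6.2],[0,0,0]],[[0,0,-6.2],[0,0,0]]]'
python3 -m creep '[[[0.8,-0.28,0],[0,0,0]],[[1.8,-0.28,0],[0,0,0]],[[2.8,-0.28,0],[0,0,0]],[[3.8,-0.28,0],[0,0,0]],[[4.8,-0.28,0],[0,0,0]],[[5.8,-0.28,0],[0,0,0]],[[6.8,-0.28,0],[0,0,0]],[[7.8,-0.28,0],[0,0,0]],[[8.8,-0.28,0],[0,0,0]],[[9.6,-0.28,0],[0,0,0]],[[10.1,-0.28,0],[0,0,0]],[[10.33,-0.28,0],[0,0,0]]]'
python3 -m creep '[[[0,0,0],[0,0,0]],[[0,0,0],[0,0,0]],[[0,0,1],[0,0,0]],[[0,0,2],[0,0,0]],[[0,0,3],[0,0,0]],[[0,0,3.7],[0,0,0]],[[0,0,4.3],[0,0,0]],[[0,0,4.67],[0,0,0]],[[0,0,4.67],[0,0,0]],[[0,0,4.67],[0,0,0]]]'
```

```text
time_s: 29.9
tcp_pos: [0.5472, -0.1859, 0.0298]
tool_rot: [3.142, 0.0, 1.57]
force: [1.1, 0.2, -0.4]
grip_width: 0.999
grasp_force: 0.0
time_s: 30.8
tcp_pos: [0.5471, -0.1858, 0.216]
tool_rot: [3.141, 0.0, 1.57]
force: [-0.9, -0.0, 0.1]
grip_width: 0.996
grasp_force: 0.0
time_s: 32.0
tcp_pos: [0.5381, 0.125, 0.2144]
tool_rot: [-3.139, 0.0, 1.572]
force: [-0.2, -0.1, -0.1]
grip_width: 1.004
grasp_force: 0.0
time_s: 33.0
tcp_pos: [0.5395, 0.1236, 0.0764]
tool_rot: [3.141, 0.0, 1.57]
force: [0.2, -0.2, 0.1]
grip_width: 1.0
grasp_force: 0.0
```

```bash
python3 -m creep '[[[0,0,0],[0,0,0]],[[0,0,0],[0,0,0]],[[0,0,0],[0,0,0]],[[0,0,0],[0,0,0]],[[0,0,0],[0,0,0]],[[0,0,0],[0,0,0]],[[0,0,0],[0,0,0]],[[0,0,0],[0,0,0]],[[0,0,0],[0,0,0]],[[0,0,0],[0,0,0]],[[0,0,0],[0,0,0]],[[0,0,0],[0,0,0]]]' 1 25
python3 -m creep '[[[0,0,-0.3],[0,0,0]],[[0,0,-0.7],[0,0,0]],[[0,0,-1.2],[0,0,0]],[[0,0,-2],[0,0,0]],[[0,0,-2.8],[0,0,0]],[[0,0,-3.6],[0,0,0]],[[0,0,-4.2],[0,0,0]],[[0,0,-4.7],[0,0,0]],[[0,0,-4.7],[0,0,0]],[[0,0,-4.7],[0,0,0]]]'
python3 -m creep '[[[-0.6,0.2,0],[0,0,0]],[[-1.4,0.2,0],[0,0,0]],[[-2.2,0.2,0],[0,0,0]],[[-3,0.2,0],[0,0,0]],[[-3.8,0.2,0],[0,0,0]],[[-4.6,0.2,0],[0,0,0]],[[-5.4,0.2,0],[0,0,0]],[[-6.2,0.2,0],[0,0,0]],[[-7,0.2,0],[0,0,0]],[[-7.8,0.2,0],[0,0,0]],[[-8.3,0.2,0],[0,0,0]],[[-8.47,0.2,0],[0,0,0]]]'
python3 -m creep '[[[0,0,0],[0,0,0]],[[0,0,0],[0,0,0]],[[0,0,1],[0,0,0]],[[0,0,2],[0,0,0]],[[0,0,3],[0,0,0]],[[0,0,4],[0,0,0]],[[0,0,4.8],[0,0,0]],[[0,0,5.3],[0,0,0]],[[0,0,5.6],[0,0,0]],[[0,0,5.6],[0,0,0]],[[0,0,5.6],[0,0,0]]]'
python3 - <<'E'
from h import *
p,d=bot.read_camera("scene")
cv2.imwrite("pics/c7.png",cv2.resize(p[110:270,80:480],None,fx=2,fy=2))
E
```

```text
time_s: 34.2
tcp_pos: [0.5393, 0.1241, 0.0762]
tool_rot: [3.141, -0.0, 1.57]
force: [-1.2, -0.0, 4.7]
grip_width: 0.335
grasp_force: 24.7
time_s: 35.2
tcp_pos: [0.5388, 0.1241, 0.2166]
tool_rot: [-3.142, -0.0, 1.57]
force: [0.4, -0.4, -0.7]
grip_width: 0.336
grasp_force: 24.8
time_s: 36.4
tcp_pos: [0.5442, -0.131, 0.2155]
tool_rot: [-3.14, -0.001, 1.569]
force: [0.1, -0.4, -1.4]
grip_width: 0.339
grasp_force: 24.8
time_s: 37.5
tcp_pos: [0.5457, -0.1302, 0.0498]
tool_rot: [3.14, 0.001, 1.571]
force: [-0.5, 0.0, 0.1]
grip_width: 0.337
grasp_force: 24.8
```

View pics/c7.png

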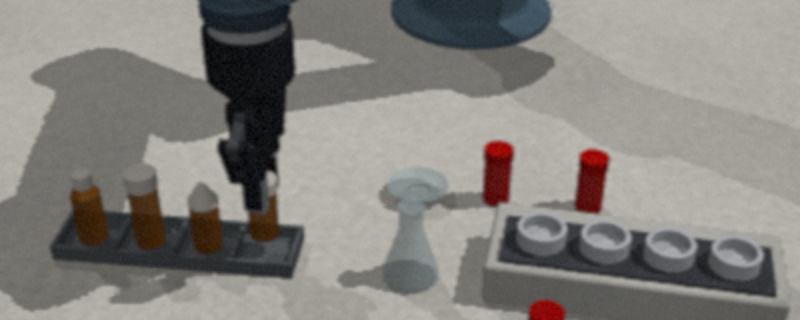

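Three vials are standing (88, 147 and 205), and b (263,215) is over the left-end bay. Contact should come at z≈0.030.

```bash
python3 -m creep '[[[0,0,0.15],[0,0,0]],[[0,0,0.3],[0,0,0]],[[0,0,0.43],[0,0,0]],[[0,0,0.52],[0,0,0]],[[0,0,0.58],[0,0,0]],[[0,0,0.62],[0,0,0]],[[0,0,0.62],[0,0,0]],[[0,0,0.62],[0,0,0]]]'
python3 -m creep '[[[0,0,0.02],[0,0,0]],[[0,0,0.03],[0,0,0]],[[0,0,0.03],[0,0,0]]]'
```

```text
time_s: 38.35
tcp_pos: [0.5449, -0.1301, 0.0303]
tool_rot: [3.141, 0.0, 1.57]
force: [-1.0, -0.1, 1.4]
grip_width: 0.336
grasp_force: 24.9
time_s: 38.65
tcp_pos: [0.5452, -0.1303, 0.0301]
tool_rot: [3.141, 0.0, 1.57]
force: [-3.1, 0.3, 6.4]
grip_width: 0.338
grasp_force: 25.4
```

```bash
python3 -m creep '[[[0,0,0],[0,0,0]],[[0,0,0],[0,0,0]],[[0,0,0],[0,0,0]],[[0,0,0],[0,0,0]],[[0,0,0],[0,0,0]],[[0,0,0],[0,0,0]],[[0,0,0],[0,0,0]],[[0,0,0],[0,0,0]],[[0,0,0],[0,0,0]],[[0,0,0],[0,0,0]],[[0,0,0],[0,0,0]]]' -1
python3 -m creep '[[[0,0,-0.5],[0,0,0]],[[0,0,-1.2],[0,0,0]],[[0,0,-2.2],[0,0,0]],[[0,0,-3.4],[0,0,0]],[[0,0,-4.6],[0,0,0]],[[0,0,-5.6],[0,0,0]],[[0,0,-6.2],[0,0,0]],[[0,0,-6.2],[0,0,0]],[[0,0,-6.2],[0,0,0]]]'
python3 - <<'E'
from h import *
p,d=bot.read_camera("scene")
cv2.imwrite("pics/c8.png",cv2.resize(p[110:270,80:480],None,fx=2,fy=2))
E
```

```text
time_s: 39.75
tcp_pos: [0.5448, -0.1301, 0.0292]
tool_rot: [3.142, 0.0, 1.57]
force: [-0.3, -0.2, -0.3]
grip_width: 1.0
grasp_force: 0.0
time_s: 40.65
tcp_pos: [0.5447, -0.13, 0.2154]
tool_rot: [3.141, 0.0, 1.57]
force: [-0.1, 0.3, -0.3]
grip_width: 0.998
grasp_force: 0.0
```

View pics/c8.png

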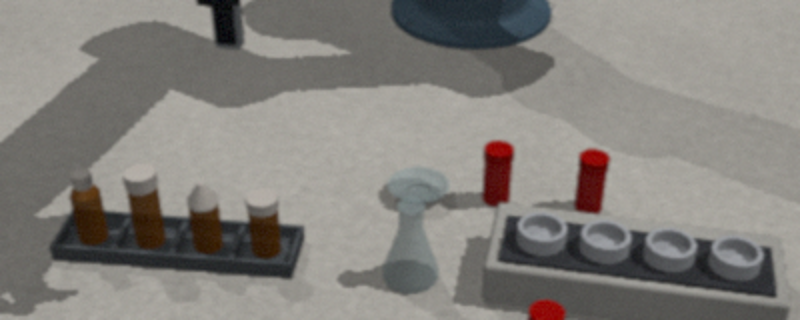

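All four vials stand upright in the bays at (88, 147, 205 and 263, ~220) in reverse order, and the gripper is clear of them.

```bash
python3 -c "from cell import bot;print(bot.sign_off())"
```

```text
the job is handed in; nothing more can be done
None
```

I moved all four vials into the tray in reverse order (b, d, a, c from left to right), each standing upright in its own bay, and handed the job in at about 41 s.

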